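Find the polished die blank by its drag

TASK

Three steel die blanks that look alike lie on the black granite plate; one is already polished underneath, the other two are still rough. Slide them flat along the plate, a hand's breadth or so at a time, to feel which one drags much less, then pick up that polished one and lay it gently, without dropping it, flat in the green-lined wooden tray. Never lift the rough ones off the plate; they stay lying on it (where they have slid to does not matter).

Things in the scene. Friction and masses are not known exactly. Their poses are not given: they have to be found in the camera images.
- place_left (a point): Where the centre of the left blank lies at the start (within 5 mm and 5 degrees); the point belongs to the plate and does not follow the blank. Each blank is a bright steel block 50 mm (x) by 70 mm (y) by 32 mm high (z, up), 0.79 to 0.97 kg, with two black dowel holes on top. x points away from the robot within 10 degrees; towards the robot each has 130 mm of free plate to slide over
- place_middle (a point): The same for the middle blank. The three places are in a row along y, 115 mm apart, near the far edge of a fixed black granite plate (280 mm deep, 350 mm wide, level top 45 mm above the table, so the centre of a blank lying on it is at 61 mm)
- place_right (a point): The same for the right blank. Any of the three places may hold the polished one, and it cannot be seen: pushed slowly over the plate, the polished blank resists with 0.5 to 0.9 N, a rough one with 5.5 to 9 N
- tray_floor (a point): Centre of the inner floor, 6 mm above the table, of the low fixed open wooden tray with a green lining that stands on the table to the robot's left of the plate. Inside 158 mm (its x) by 138 mm (its y); walls 6 mm thick, their rims 28 mm above the table. x, y along its sides, z up
Not all that is in view belongs to the job. What is shaped like the part that bears tray_floor but yellow is not meant.

How it is judged:
By the outcome, as a careful person would: the job done as asked, in the order asked, and still so for the second after the job is handed in, with the robot touching nothing.
It also fails if it takes over 58 s, if anything falls off the work surface, if the arm or the gripper's body presses on something with over 40 N, if the wrist force passes 120 N, or if a joint passes its speed limit or range.

ROBOT

A 6-joint arm with a two-finger parallel gripper is mounted at the origin on the work surface. World frame = base frame: x ahead of the robot, y to its left, z up, the work surface at z = 0. Lengths are in m, angles in rad, forces in N, time in s.
With the tool pointing down it reaches from about 0.35 to 1 m from the base axis. Payload 7.1 kg.
Tool frame: the origin (TCP) lies midway between the tips of the shut fingers; the grasp point (between the pads) lies 19 mm behind it; z points along the fingers, y is the line along which they close (so a half turn about z gives the same grasp; the last joint's range is limited). The gripper opens to 85 mm and grips with 20 to 120 N. Pads are 22 mm wide; open, the fingers measure 114 mm over their backs; the gripper's body (76 mm by 85 mm) begins 54 mm behind the grasp point. The pads swing forward as they close: fully open they stand 13 mm farther back than shut.
Start: joints at [-1.363, 0.423, 1.63, -0, 1.089, -0.019], TCP at [0.141, -0.609, 0.231] pointing down, gripper open.
Joint ranges: [-3, 3], [-0.9, 2.11], [0.09, 2.58], [-1.31, 4.45], [0.11, 2.69], [-2.54, 2.54]. Speed limits (rad/s): [2.39, 2.39, 3.01, 3.14, 3.14, 3.14].

INTERFACE

Orientations are given as a unit quaternion [x, y, z, w].
In Python, from bench import * gives the robot as it stands.
- The arm moves only by the tool jog_arm, never from a script. Its argument "deltas" is a list of rows, each an object of numbers: "dx", "dy", "dz": the shift along the tool's x, y, z in cm; "ax", "ay", "az": the turn, a rotation vector about the tool's x, y, z in degrees. In form: [{"dx": .., "dy": .., "dz": .., "ax": .., "ay": .., "az": ..}, ...]. A call has 1 to 8 rows; each row shifts and turns the commanded pose from where the row before left it, along the tool's axes as they then stand; what a row does not reach is not made up. A row lasts 1/10 s, in which the tool goes at most 50 mm and 8.59 degrees, less where a joint would pass 70% of its speed; a pose out of reach is approached as far as the arm can. A call with a gripper value outside its range is refused whole. "grip" is the closure, from 0 (fully open) to 1 (shut), set as the call begins (left out, the last holds). The fingers move at their own pace and stop on an object; "grip_force" is the grip in N (left out, the last holds). Time passes only in rows, so rows that do not move let the fingers close. It gives the time, the measured TCP pose, the force, the opening and the grip force at its end, in the units of the state.
- read_state(): the state, without advancing time (a new reading comes with each control period).
- capture(name): name is "scene" or "side" or "wrist"; returns the picture (480x640x3 uint8, red, green, blue); there is no depth.
- calibration(name): a dict with "K" (3x3 intrinsics, pixels), "world_to_cam" (4x4, takes a point from world to camera coordinates). Camera axes: x right, y up, looking along -z (the intrinsics and any distortion apply to the point x, -y, -z); pixel columns grow to the right and rows downward; lengths in m; the calibration is good to about 2 mm. A picture is of the moment at which its call begins: read the wrist's pose just before it. calibration takes no time and is no camera call; for the wrist camera it gives the pose at the moment of the call.
- job_done(): hands the job in; it is judged then, once.
The state is a dict: "t": time; "qpos": joint angles; "dq": joint speeds; "joint_efforts": joint torques, N m; "tcp_pos": TCP position; "eef_rot": TCP orientation; "force": force on the tool from outside, world axes, zero at the start; "ft_torque": the same for the moment, N m; "finger_gap": finger opening in m; "gripper_force": force on a finger pad.
Only numpy, scipy, OpenCV 4.12 (cv2) and the standard library are available. Lean on these libraries where they do the work, as an engineer would, in place of code of your own. Each camera call takes 0.05 s, during which the arm holds its last target. There are 200 camera calls.

## Working session

There is one attempt and no reset: what is moved stays moved. The work goes in short steps, Python scripts to look and compute and a tool call to move; the robot and the scene stay as the last step left them, time stands still between calls to the robot, and variables do not carry over. Pictures are saved under pics/ and viewed, at most 10 in all, crops included, and the job is handed in when it is done.

Besides the shell and the picture viewer there is one more tool, called after "Call:" as name([rows], argument=value, ...), one row to a line, values as JSON. jog_arm: Moves the arm, as the interface text tells. Its arguments: {"type":"object","properties":{"deltas":{"type":"array"},"grip":{"type":"number"},"grip_force":{"type":"number"}},"required":["deltas"]}

```bash
mkdir -p pics; ls; python3 - <<'E'
from bench import *
import cv2,numpy as np
s=read_state();print({k:np.round(v,3) for k,v in s.items()})
for n in ("scene","side"):
    c=calibration(n);print(n,{k:(np.round(v,3).tolist() if not isinstance(v,str) else v) for k,v in c.items()})
    cv2.imwrite(f"pics/{n}0.png",capture(n)[:,:,::-1])
E
```

```text
pics
{'t': np.float64(0.0), 'qpos': array([-1.363,  0.424,  1.631, -0.   ,  1.089, -0.019]), 'dq': array([-0.002,  0.   , -0.001,  0.   ,  0.001, -0.001]), 'joint_efforts': array([ 2.0000e-03, -5.5738e+01, -2.8174e+01,  0.0000e+00,  7.0000e-03,
       -0.0000e+00]), 'tcp_pos': array([ 0.14 , -0.608,  0.231]), 'eef_rot': array([ 0.994,  0.113, -0.   , -0.001]), 'force': array([-0.883,  0.557, -0.618]), 'ft_torque': array([ 0.057,  0.05 , -0.014]), 'gripper_force': np.float64(0.0), 'finger_gap': np.float64(0.086)}
scene {'K': [[546.806, 0.0, 317.176], [0.0, 546.806, 243.092], [0.0, 0.0, 1.0]], 'world_to_cam': [[0.519, 0.855, -0.002, -0.272], [-0.632, 0.385, 0.673, 0.242], [0.576, -0.348, 0.74, -1.279], [0.0, 0.0, 0.0, 1.0]]}
side {'K': [[588.1, 0.0, 316.874], [0.0, 588.1, 231.166], [0.0, 0.0, 1.0]], 'world_to_cam': [[-0.998, -0.063, -0.005, 0.448], [0.04, -0.689, 0.723, -0.064], [-0.049, 0.722, 0.691, -0.993], [0.0, 0.0, 0.0, 1.0]]}
```

View pics/scene0.png

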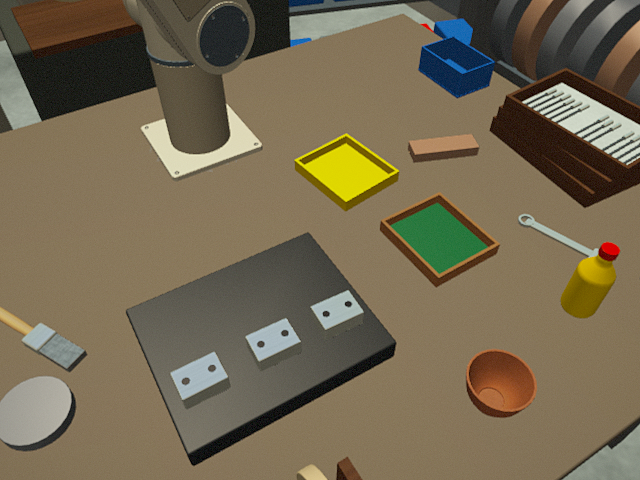

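View pics/side0.png

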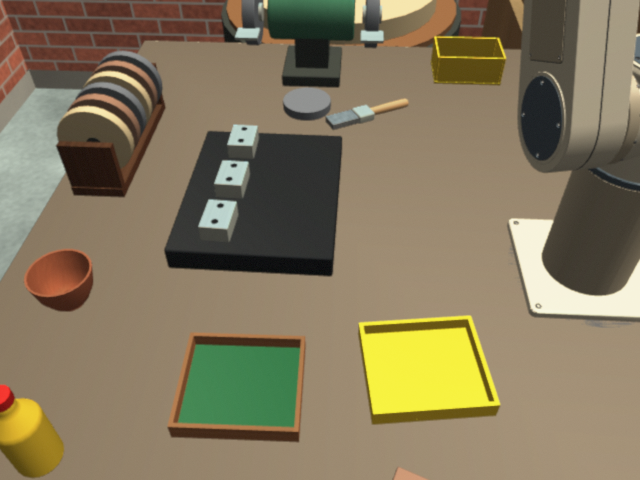

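The scene view shows the blanks at (337,310) left, (273,340) middle and (200,378) right. There are two trays: green-lined with wooden walls at (440,238), and yellow at (347,170). The green one fits the description and the yellow one is the decoy. In the side view the green tray is at (242,383).

```bash
cat > h.py <<'E'
from bench import *
import cv2,numpy as np
def ray(n,uv,z):
    c=calibration(n);K=np.array(c["K"]);T=np.array(c["world_to_cam"]);R=T[:3,:3];o=-R.T@T[:3,3]
    d=np.linalg.inv(K)@[uv[0],uv[1],1];d=R.T@(d*[1,-1,-1]);return o+d*(z-o[2])/d[2]
def comps(m,a0,a1):
    cs,_=cv2.findContours(m.astype(np.uint8),cv2.RETR_EXTERNAL,cv2.CHAIN_APPROX_NONE)
    return [c for c in cs if a0<=cv2.contourArea(c)<=a1]
E
python3 - <<'E'
from h import *
for n in("scene","side"):
    im=cv2.imread(f"pics/{n}0.png");hsv=cv2.cvtColor(im,cv2.COLOR_BGR2HSV)
    cv2.imwrite(f"pics/{n}_c.png",cv2.resize(im[280:420,150:390] if n=="scene" else im[110:260,170:350],None,fx=3,fy=3,interpolation=cv2.INTER_CUBIC))
    m=(hsv[...,1]<60)&(hsv[...,2]>110)
    for c in comps(m,400,4000):
        ctr=c.reshape(-1,2).mean(0);p=ray(n,ctr,.065)
        if not(.4<p[0]<.9 and -.4<p[1]<.3):continue
        x,y,w,h=cv2.boundingRect(c)
        f=np.zeros(m.shape,np.uint8);cv2.drawContours(f,[c],-1,1,-1)
        g=im.max(2)
        holes=[]
        for q in comps((g<90)&(f>0),3,200):
            M=cv2.moments(q);holes.append(ray(n,(M['m10']/M['m00'],M['m01']/M['m00']),.077)[:2])
        # top face: brightness histogram
        print(n,ctr.round(),"holes",np.round(holes,4).tolist(),"mid",np.mean(holes,0).round(4) if holes else None,np.percentile(g[f>0],[10,30,50,70,90]))
    gr=(abs(hsv[...,0].astype(int)-70)<20)&(hsv[...,1]>120)
    for c in comps(gr,1500,20000):
        hull=cv2.approxPolyDP(c,8,True).reshape(-1,2)
        P=np.array([ray(n,u,.006)[:2] for u in hull]);print(n,"green",hull.tolist(),P.round(3).tolist())
    dk=comps(im.max(2)<60,15000,200000)
    for c in dk:
        hull=cv2.approxPolyDP(c,8,True).reshape(-1,2);print("plate",[(u.tolist(),ray(n,u,.045)[:2].round(3).tolist()) for u in hull])
E
```

```text
scene [272. 339.] holes [[0.6114, -0.1513], [0.6129, -0.1113]] mid [ 0.6121 -0.1313] [134. 188. 191. 192. 196.]
scene [336. 309.] holes [[0.6151, -0.0394], [0.6178, 0.0008]] mid [ 0.6164 -0.0193] [137. 184. 186. 188. 191.]
scene green [[436, 203], [391, 226], [440, 272], [486, 245]] [[0.458, 0.326], [0.463, 0.208], [0.605, 0.215], [0.599, 0.333]]
side [220. 217.] holes [[0.6184, -0.0013], [0.6162, -0.0416]] mid [ 0.6173 -0.0214] [120. 181. 209. 211. 213.]
side [233. 175.] holes [[0.6135, -0.1145], [0.6119, -0.1538]] mid [ 0.6127 -0.1341] [120. 177. 209. 211. 213.]
side [244. 137.] holes [[0.6113, -0.2337]] mid [ 0.6113 -0.2337] [121.2 176.  209.  211.  213. ]
side [351. 114.] holes [] mid None [133. 150. 155. 171. 211.]
side green [[197, 345], [180, 420], [292, 425], [297, 348]] [[0.616, 0.195], [0.614, 0.316], [0.463, 0.315], [0.467, 0.192]]
plate [([209, 132], [0.691, -0.304]), ([165, 249], [0.698, 0.037]), ([169, 266], [0.682, 0.074]), ([330, 275], [0.423, 0.078]), ([341, 138], [0.418, -0.297]), ([260, 134], [0.585, -0.302]), ([250, 159], [0.593, -0.216]), ([230, 158], [0.633, -0.217]), ([228, 133], [0.651, -0.302])]
```

View pics/scene_c.png

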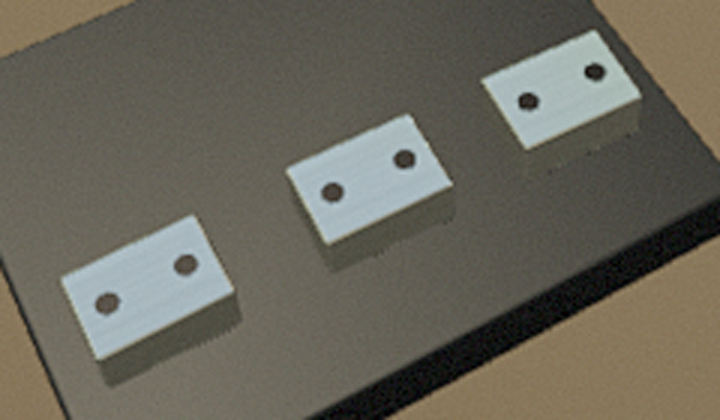

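The crop confirms three blanks, each with two holes. Measured positions:

| Item | Centre (x, y) in m | Yaw |
|---|---|---|
| Left blank | (0.617, -0.020) | about -3° |
| Middle blank | (0.612, -0.133) | about -3° |
| Right blank | (0.609, -0.247) | about -3° |
| Green tray | (0.537, 0.263) | about +2° |

The blank spacing (about 114 mm) and the tray size (158 x 139 mm) match what was given. My plan is to straddle each blank along x with open fingers and pull it with the far finger. First I turn the tool.

Call:
jog_arm([
  {"az": -8.3},
  {"az": -8.3},
  {"az": -8.3},
  {"az": -8.3},
  {"az": -8.3},
  {"az": -8.3},
  {"az": -8.3},
  {"az": -8.3},
], grip=0)

```text
schema error: expected keys dx, dy, dz, ax, ay, az
```

Call:
jog_arm([
  {"az": -8.1},
  {"dx": 4,"dy": 2.5},
  {"dx": 4,"dy": 2.5},
  {"dx": 4,"dy": 2.5},
  {"dx": 4,"dy": 2.5},
  {"dx": 4,"dy": 2.5},
  {"dx": 4,"dy": 2.5},
  {"dx": 4,"dy": 2.5},
])

```text
schema error: expected keys dx, dy, dz, ax, ay, az
```

Call:
jog_arm([
  {"dx": 0,"dy": 0,"dz": 0,"ax": 0,"ay": 0,"az": -8.3},
  {"dx": 0,"dy": 0,"dz": 0,"ax": 0,"ay": 0,"az": -8.3},
  {"dx": 0,"dy": 0,"dz": 0,"ax": 0,"ay": 0,"az": -8.3},
  {"dx": 0,"dy": 0,"dz": 0,"ax": 0,"ay": 0,"az": -8.3},
  {"dx": 0,"dy": 0,"dz": 0,"ax": 0,"ay": 0,"az": -8.3},
  {"dx": 0,"dy": 0,"dz": 0,"ax": 0,"ay": 0,"az": -8.3},
  {"dx": 0,"dy": 0,"dz": 0,"ax": 0,"ay": 0,"az": -8.3},
  {"dx": 0,"dy": 0,"dz": 0,"ax": 0,"ay": 0,"az": -8.3},
], grip=0)

```text
t: 0.9
tcp_pos: [0.1405, -0.6087, 0.2309]
eef_rot: [0.768, 0.641, 0.0, -0.0]
force: [0.7, 0.7, 0.1]
finger_gap: 0.0852
gripper_force: 0.0
```

Call:
jog_arm([
  {"dx": 0,"dy": 0,"dz": 0,"ax": 0,"ay": 0,"az": -8.1},
  {"dx": 4,"dy": 2.5,"dz": 0,"ax": 0,"ay": 0,"az": 0},
  {"dx": 4,"dy": 2.5,"dz": 0,"ax": 0,"ay": 0,"az": 0},
  {"dx": 4,"dy": 2.5,"dz": 0,"ax": 0,"ay": 0,"az": 0},
  {"dx": 4,"dy": 2.5,"dz": 0,"ax": 0,"ay": 0,"az": 0},
  {"dx": 4,"dy": 2.5,"dz": 0,"ax": 0,"ay": 0,"az": 0},
  {"dx": 4,"dy": 2.5,"dz": 0,"ax": 0,"ay": 0,"az": 0},
  {"dx": 4,"dy": 2.5,"dz": 0,"ax": 0,"ay": 0,"az": 0},
])

```text
t: 1.7
tcp_pos: [0.3282, -0.3351, 0.2312]
eef_rot: [0.723, 0.691, 0.0, -0.0]
force: [0.6, 0.1, 0.3]
finger_gap: 0.0858
gripper_force: 0.0
```

Call:
jog_arm([
  {"dx": 1.4,"dy": 3.95,"dz": 0,"ax": 0,"ay": 0,"az": 0},
  {"dx": 1.4,"dy": 3.95,"dz": 0,"ax": 0,"ay": 0,"az": 0},
  {"dx": 1.4,"dy": 3.95,"dz": 0,"ax": 0,"ay": 0,"az": 0},
  {"dx": 1.4,"dy": 3.95,"dz": 0,"ax": 0,"ay": 0,"az": 0},
  {"dx": 1.4,"dy": 3.95,"dz": 1,"ax": 0,"ay": 0,"az": 0},
  {"dx": 1.4,"dy": 3.95,"dz": 3,"ax": 0,"ay": 0,"az": 0},
  {"dx": 1.4,"dy": 3.95,"dz": 3,"ax": 0,"ay": 0,"az": 0},
  {"dx": 0,"dy": 0,"dz": 0,"ax": 0,"ay": 0,"az": 0},
])

```text
t: 2.5
tcp_pos: [0.6072, -0.2489, 0.1573]
eef_rot: [0.721, 0.693, -0.001, -0.003]
force: [-1.1, -1.3, 0.3]
finger_gap: 0.0853
gripper_force: 0.0
```

```bash
python3 - <<'E'
from h import *
s=read_state();print(s["tcp_pos"],s["force"])
n="wrist";c=calibration(n);im=capture(n)[:,:,::-1].copy();cv2.imwrite("pics/w1.png",im)
T=np.array(c["world_to_cam"]);K=np.array(c["K"])
for p in [(.609,-.249,.077),(.612,-.133,.077)]:
    q=T[:3,:3]@p+T[:3,3];u=K@(q*[1,-1,-1]);print(u[:2]/u[2])
E
```

```text
[ 0.60716176 -0.24887618  0.15734875] [-1.11891334 -1.33005101  0.27719292]
[326.13476076 248.99578426]
[323.67651211  55.00711046]
```

View pics/w1.png

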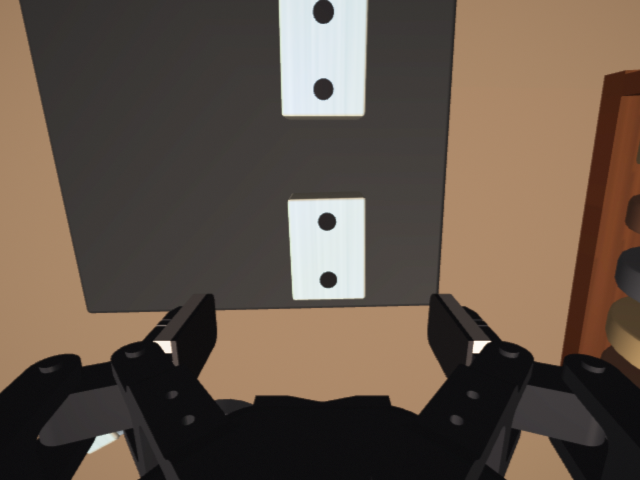

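The wrist view shows the right blank's holes at (327,221) and (328,280). Their midpoint (328,250) agrees with the prediction (326,249), so the blank sits central between the fingers. I'll descend astride it.

Call:
jog_arm([
  {"dx": 0,"dy": 0.2,"dz": 3,"ax": 0,"ay": 0,"az": 0},
  {"dx": 0,"dy": 0,"dz": 3,"ax": 0,"ay": 0,"az": 0},
  {"dx": 0,"dy": 0,"dz": 2,"ax": 0,"ay": 0,"az": 0},
  {"dx": 0,"dy": 0,"dz": 1,"ax": 0,"ay": 0,"az": 0},
  {"dx": 0,"dy": 0,"dz": 1,"ax": 0,"ay": 0,"az": 0},
  {"dx": 0,"dy": 0,"dz": 1,"ax": 0,"ay": 0,"az": 0},
  {"dx": 0,"dy": 0,"dz": 0,"ax": 0,"ay": 0,"az": 0},
  {"dx": 0,"dy": 0,"dz": 0,"ax": 0,"ay": 0,"az": 0},
])

```text
t: 3.35
tcp_pos: [0.608, -0.2521, 0.0536]
eef_rot: [0.722, 0.691, 0.0, 0.0]
force: [-0.2, 0.3, -0.2]
finger_gap: 0.0855
gripper_force: 0.0
```

Call:
jog_arm([
  {"dx": 0,"dy": -0.4,"dz": 0,"ax": 0,"ay": 0,"az": 0},
  {"dx": 0,"dy": -0.4,"dz": 0,"ax": 0,"ay": 0,"az": 0},
  {"dx": 0,"dy": -0.4,"dz": 0,"ax": 0,"ay": 0,"az": 0},
  {"dx": 0,"dy": -0.4,"dz": 0,"ax": 0,"ay": 0,"az": 0},
  {"dx": 0,"dy": -0.4,"dz": 0,"ax": 0,"ay": 0,"az": 0},
  {"dx": 0,"dy": -0.4,"dz": 0,"ax": 0,"ay": 0,"az": 0},
  {"dx": 0,"dy": -0.4,"dz": 0,"ax": 0,"ay": 0,"az": 0},
  {"dx": 0,"dy": -0.4,"dz": 0,"ax": 0,"ay": 0,"az": 0},
])

```text
t: 4.15
tcp_pos: [0.5773, -0.251, 0.0539]
eef_rot: [0.722, 0.691, 0.001, 0.002]
force: [5.8, 0.0, -1.0]
finger_gap: 0.0855
gripper_force: 2.8
```

Call:
jog_arm([
  {"dx": 0,"dy": -0.4,"dz": 0,"ax": 0,"ay": 0,"az": 0},
  {"dx": 0,"dy": -0.4,"dz": 0,"ax": 0,"ay": 0,"az": 0},
  {"dx": 0,"dy": -0.4,"dz": 0,"ax": 0,"ay": 0,"az": 0},
  {"dx": 0,"dy": -0.4,"dz": 0,"ax": 0,"ay": 0,"az": 0},
  {"dx": 0,"dy": -0.4,"dz": 0,"ax": 0,"ay": 0,"az": 0},
  {"dx": 0,"dy": -0.4,"dz": 0,"ax": 0,"ay": 0,"az": 0},
  {"dx": 0,"dy": -0.4,"dz": 0,"ax": 0,"ay": 0,"az": 0},
  {"dx": 0,"dy": -0.4,"dz": 0,"ax": 0,"ay": 0,"az": 0},
])

```text
t: 4.95
tcp_pos: [0.5454, -0.2496, 0.0539]
eef_rot: [0.722, 0.691, 0.001, 0.002]
force: [5.7, 0.6, -1.5]
finger_gap: 0.0854
gripper_force: 2.8
```

Call:
jog_arm([
  {"dx": 0,"dy": -0.4,"dz": 0,"ax": 0,"ay": 0,"az": 0},
  {"dx": 0,"dy": -0.4,"dz": 0,"ax": 0,"ay": 0,"az": 0},
  {"dx": 0,"dy": -0.4,"dz": 0,"ax": 0,"ay": 0,"az": 0},
  {"dx": 0,"dy": -0.4,"dz": 0,"ax": 0,"ay": 0,"az": 0},
  {"dx": 0,"dy": -0.4,"dz": 0,"ax": 0,"ay": 0,"az": 0},
  {"dx": 0,"dy": -0.4,"dz": 0,"ax": 0,"ay": 0,"az": 0},
  {"dx": 0,"dy": -0.4,"dz": 0,"ax": 0,"ay": 0,"az": 0},
])

```text
t: 5.65
tcp_pos: [0.5175, -0.2485, 0.0538]
eef_rot: [0.722, 0.691, 0.001, 0.002]
force: [5.5, 0.3, -0.5]
finger_gap: 0.0853
gripper_force: 2.8
```

The right blank drags with about 5.7 N, so it is rough. Next is the middle one.

Call:
jog_arm([
  {"dx": 0,"dy": 1.2,"dz": 0,"ax": 0,"ay": 0,"az": 0},
  {"dx": 0,"dy": 0,"dz": -3,"ax": 0,"ay": 0,"az": 0},
  {"dx": 0,"dy": 0,"dz": -3,"ax": 0,"ay": 0,"az": 0},
  {"dx": 4,"dy": 2.6,"dz": 0,"ax": 0,"ay": 0,"az": 0},
  {"dx": 4,"dy": 2.6,"dz": 0,"ax": 0,"ay": 0,"az": 0},
  {"dx": 4,"dy": 2.6,"dz": 0,"ax": 0,"ay": 0,"az": 0},
  {"dx": 0,"dy": 0,"dz": 0,"ax": 0,"ay": 0,"az": 0},
  {"dx": 0,"dy": 0,"dz": 0,"ax": 0,"ay": 0,"az": 0},
])

```text
t: 6.45
tcp_pos: [0.6115, -0.1307, 0.1129]
eef_rot: [0.721, 0.692, -0.0, -0.0]
force: [-0.4, -0.4, -0.2]
finger_gap: 0.0853
gripper_force: 0.0
```

Call:
jog_arm([
  {"dx": 0,"dy": 0,"dz": 2,"ax": 0,"ay": 0,"az": 0},
  {"dx": 0,"dy": 0,"dz": 2,"ax": 0,"ay": 0,"az": 0},
  {"dx": 0,"dy": 0,"dz": 1.2,"ax": 0,"ay": 0,"az": 0},
  {"dx": 0,"dy": 0,"dz": 0.8,"ax": 0,"ay": 0,"az": 0},
  {"dx": 0,"dy": 0,"dz": 0,"ax": 0,"ay": 0,"az": 0},
  {"dx": 0,"dy": 0,"dz": 0,"ax": 0,"ay": 0,"az": 0},
  {"dx": 0,"dy": -0.4,"dz": 0,"ax": 0,"ay": 0,"az": 0},
  {"dx": 0,"dy": -0.4,"dz": 0,"ax": 0,"ay": 0,"az": 0},
])

```text
t: 7.25
tcp_pos: [0.6032, -0.1317, 0.0539]
eef_rot: [0.722, 0.691, 0.0, 0.0]
force: [0.6, -0.3, -0.6]
finger_gap: 0.0852
gripper_force: 0.0
```

Call:
jog_arm([
  {"dx": 0,"dy": -0.4,"dz": 0,"ax": 0,"ay": 0,"az": 0},
  {"dx": 0,"dy": -0.4,"dz": 0,"ax": 0,"ay": 0,"az": 0},
  {"dx": 0,"dy": -0.4,"dz": 0,"ax": 0,"ay": 0,"az": 0},
  {"dx": 0,"dy": -0.4,"dz": 0,"ax": 0,"ay": 0,"az": 0},
  {"dx": 0,"dy": -0.4,"dz": 0,"ax": 0,"ay": 0,"az": 0},
  {"dx": 0,"dy": -0.4,"dz": 0,"ax": 0,"ay": 0,"az": 0},
  {"dx": 0,"dy": -0.4,"dz": 0,"ax": 0,"ay": 0,"az": 0},
  {"dx": 0,"dy": -0.4,"dz": 0,"ax": 0,"ay": 0,"az": 0},
])

```text
t: 8.05
tcp_pos: [0.5734, -0.1306, 0.0541]
eef_rot: [0.722, 0.691, 0.002, 0.002]
force: [6.7, -1.2, -1.0]
finger_gap: 0.0857
gripper_force: 3.2
```

Call:
jog_arm([
  {"dx": 0,"dy": -0.4,"dz": 0,"ax": 0,"ay": 0,"az": 0},
  {"dx": 0,"dy": -0.4,"dz": 0,"ax": 0,"ay": 0,"az": 0},
  {"dx": 0,"dy": -0.4,"dz": 0,"ax": 0,"ay": 0,"az": 0},
  {"dx": 0,"dy": -0.4,"dz": 0,"ax": 0,"ay": 0,"az": 0},
  {"dx": 0,"dy": -0.4,"dz": 0,"ax": 0,"ay": 0,"az": 0},
  {"dx": 0,"dy": -0.4,"dz": 0,"ax": 0,"ay": 0,"az": 0},
  {"dx": 0,"dy": -0.4,"dz": 0,"ax": 0,"ay": 0,"az": 0},
  {"dx": 0,"dy": -0.4,"dz": 0,"ax": 0,"ay": 0,"az": 0},
])

```text
t: 8.85
tcp_pos: [0.5415, -0.1293, 0.054]
eef_rot: [0.722, 0.691, 0.002, 0.002]
force: [7.6, -1.0, -1.2]
finger_gap: 0.0852
gripper_force: 3.2
```

Call:
jog_arm([
  {"dx": 0,"dy": -0.4,"dz": 0,"ax": 0,"ay": 0,"az": 0},
  {"dx": 0,"dy": -0.4,"dz": 0,"ax": 0,"ay": 0,"az": 0},
  {"dx": 0,"dy": -0.4,"dz": 0,"ax": 0,"ay": 0,"az": 0},
  {"dx": 0,"dy": -0.4,"dz": 0,"ax": 0,"ay": 0,"az": 0},
  {"dx": 0,"dy": -0.4,"dz": 0,"ax": 0,"ay": 0,"az": 0},
  {"dx": 0,"dy": -0.4,"dz": 0,"ax": 0,"ay": 0,"az": 0},
  {"dx": 0,"dy": -0.4,"dz": 0,"ax": 0,"ay": 0,"az": 0},
])

```text
t: 9.55
tcp_pos: [0.5136, -0.1281, 0.054]
eef_rot: [0.722, 0.691, 0.002, 0.002]
force: [5.9, -0.1, -1.0]
finger_gap: 0.0852
gripper_force: 3.2
```

The middle blank drags with about 6.5 N, so it is rough too. I'll slide the left one the same way.

Call:
jog_arm([
  {"dx": 0,"dy": 1.2,"dz": 0,"ax": 0,"ay": 0,"az": 0},
  {"dx": 0,"dy": 0,"dz": -3,"ax": 0,"ay": 0,"az": 0},
  {"dx": 0,"dy": 0,"dz": -3,"ax": 0,"ay": 0,"az": 0},
  {"dx": 3.7,"dy": 2.8,"dz": 0,"ax": 0,"ay": 0,"az": 0},
  {"dx": 3.7,"dy": 2.8,"dz": 0,"ax": 0,"ay": 0,"az": 0},
  {"dx": 3.7,"dy": 2.8,"dz": 0,"ax": 0,"ay": 0,"az": 0},
  {"dx": 0,"dy": 0,"dz": 0,"ax": 0,"ay": 0,"az": 0},
  {"dx": 0,"dy": 0,"dz": 0,"ax": 0,"ay": 0,"az": 0},
])

```text
t: 10.35
tcp_pos: [0.6122, -0.0198, 0.1128]
eef_rot: [0.722, 0.692, -0.0, -0.0]
force: [-0.5, -1.1, 0.4]
finger_gap: 0.0855
gripper_force: 0.0
```

Call:
jog_arm([
  {"dx": 0,"dy": 0,"dz": 2,"ax": 0,"ay": 0,"az": 0},
  {"dx": 0,"dy": 0,"dz": 2,"ax": 0,"ay": 0,"az": 0},
  {"dx": 0,"dy": 0,"dz": 1.2,"ax": 0,"ay": 0,"az": 0},
  {"dx": 0,"dy": 0,"dz": 0.8,"ax": 0,"ay": 0,"az": 0},
  {"dx": 0,"dy": 0,"dz": 0,"ax": 0,"ay": 0,"az": 0},
  {"dx": 0,"dy": 0,"dz": 0,"ax": 0,"ay": 0,"az": 0},
  {"dx": 0,"dy": -0.4,"dz": 0,"ax": 0,"ay": 0,"az": 0},
  {"dx": 0,"dy": -0.4,"dz": 0,"ax": 0,"ay": 0,"az": 0},
])

```text
t: 11.15
tcp_pos: [0.604, -0.0205, 0.0538]
eef_rot: [0.722, 0.691, 0.0, 0.0]
force: [-0.0, 0.2, -0.3]
finger_gap: 0.0854
gripper_force: 0.0
```

Call:
jog_arm([
  {"dx": 0,"dy": -0.4,"dz": 0,"ax": 0,"ay": 0,"az": 0},
  {"dx": 0,"dy": -0.4,"dz": 0,"ax": 0,"ay": 0,"az": 0},
  {"dx": 0,"dy": -0.4,"dz": 0,"ax": 0,"ay": 0,"az": 0},
  {"dx": 0,"dy": -0.4,"dz": 0,"ax": 0,"ay": 0,"az": 0},
  {"dx": 0,"dy": -0.4,"dz": 0,"ax": 0,"ay": 0,"az": 0},
  {"dx": 0,"dy": -0.4,"dz": 0,"ax": 0,"ay": 0,"az": 0},
  {"dx": 0,"dy": -0.4,"dz": 0,"ax": 0,"ay": 0,"az": 0},
  {"dx": 0,"dy": -0.4,"dz": 0,"ax": 0,"ay": 0,"az": 0},
])

```text
t: 11.95
tcp_pos: [0.5718, -0.0191, 0.0533]
eef_rot: [0.722, 0.691, 0.0, 0.0]
force: [2.8, -0.1, 2.3]
finger_gap: 0.0854
gripper_force: 1.5
```

Call:
jog_arm([
  {"dx": 0,"dy": -0.4,"dz": 0,"ax": 0,"ay": 0,"az": 0},
  {"dx": 0,"dy": -0.4,"dz": 0,"ax": 0,"ay": 0,"az": 0},
  {"dx": 0,"dy": -0.4,"dz": 0,"ax": 0,"ay": 0,"az": 0},
  {"dx": 0,"dy": -0.4,"dz": 0,"ax": 0,"ay": 0,"az": 0},
  {"dx": 0,"dy": -0.4,"dz": 0,"ax": 0,"ay": 0,"az": 0},
  {"dx": 0,"dy": -0.4,"dz": 0,"ax": 0,"ay": 0,"az": 0},
  {"dx": 0,"dy": -0.4,"dz": 0,"ax": 0,"ay": 0,"az": 0},
  {"dx": 0,"dy": -0.4,"dz": 0,"ax": 0,"ay": 0,"az": 0},
])

```text
t: 12.75
tcp_pos: [0.5396, -0.0177, 0.0531]
eef_rot: [0.722, 0.691, 0.0, 0.0]
force: [3.1, -0.2, 2.2]
finger_gap: 0.0853
gripper_force: 1.6
```

Call:
jog_arm([
  {"dx": 0,"dy": -0.4,"dz": 0,"ax": 0,"ay": 0,"az": 0},
  {"dx": 0,"dy": -0.4,"dz": 0,"ax": 0,"ay": 0,"az": 0},
  {"dx": 0,"dy": -0.4,"dz": 0,"ax": 0,"ay": 0,"az": 0},
  {"dx": 0,"dy": -0.4,"dz": 0,"ax": 0,"ay": 0,"az": 0},
  {"dx": 0,"dy": -0.4,"dz": 0,"ax": 0,"ay": 0,"az": 0},
  {"dx": 0,"dy": -0.4,"dz": 0,"ax": 0,"ay": 0,"az": 0},
  {"dx": 0,"dy": -0.4,"dz": 0,"ax": 0,"ay": 0,"az": 0},
])

```text
t: 13.45
tcp_pos: [0.5116, -0.0165, 0.0531]
eef_rot: [0.722, 0.691, -0.0, -0.0]
force: [3.7, -0.6, 2.8]
finger_gap: 0.0853
gripper_force: 1.5
```

The left blank reads about 3 N with an upward force of about 2.5 N, well under the rough ones but not the 0.5–0.9 N expected. I'll look before gripping.

```bash
python3 - <<'E'
from h import *
s=read_state();print(s["t"],s["force"],s["ft_torque"],s["tcp_pos"])
a=capture("side")[:,:,::-1][100:290,170:370];b=capture("wrist")[:,:,::-1];c=capture("scene")[:,:,::-1][220:400,200:420]
f=lambda i:cv2.resize(i,(400,300),interpolation=cv2.INTER_CUBIC)
cv2.imwrite("pics/c1.png",np.vstack([np.hstack([f(a),f(b)]),np.hstack([f(c),f(b)*0])]))
E
```

```text
13.45 [ 3.65409487 -0.62510309  2.77459259] [-0.05003398 -0.5641122   0.01376301] [ 0.51159249 -0.01646946  0.05310269]
```

View pics/c1.png

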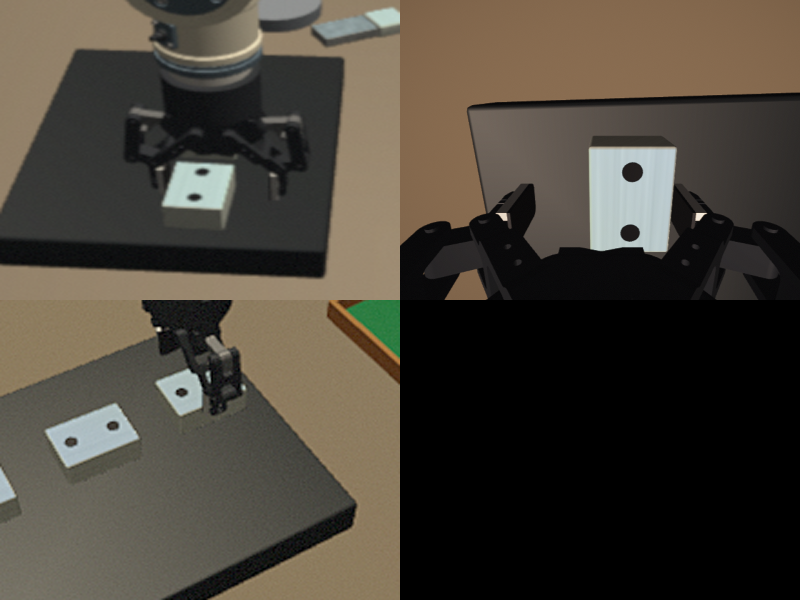

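The blank lies flat with the far finger pushing it and nothing else touching. I'll check the force at rest, then push slower over a longer stretch.

Call:
jog_arm([
  {"dx": 0,"dy": 0.3,"dz": 0,"ax": 0,"ay": 0,"az": 0},
  {"dx": 0,"dy": 0.7,"dz": 0,"ax": 0,"ay": 0,"az": 0},
  {"dx": 0,"dy": 0,"dz": 0,"ax": 0,"ay": 0,"az": 0},
  {"dx": 0,"dy": 0,"dz": 0,"ax": 0,"ay": 0,"az": 0},
])

```text
t: 14.0
tcp_pos: [0.522, -0.0169, 0.0529]
eef_rot: [0.722, 0.691, -0.0, -0.0]
force: [0.9, 0.5, 0.7]
finger_gap: 0.0852
gripper_force: 0.0
```

Call:
jog_arm([
  {"dx": 0,"dy": -0.5,"dz": 0,"ax": 0,"ay": 0,"az": 0},
  {"dx": 0,"dy": -0.4,"dz": 0,"ax": 0,"ay": 0,"az": 0},
  {"dx": 0,"dy": -0.2,"dz": 0,"ax": 0,"ay": 0,"az": 0},
  {"dx": 0,"dy": -0.2,"dz": 0,"ax": 0,"ay": 0,"az": 0},
  {"dx": 0,"dy": -0.2,"dz": 0,"ax": 0,"ay": 0,"az": 0},
  {"dx": 0,"dy": -0.2,"dz": 0,"ax": 0,"ay": 0,"az": 0},
  {"dx": 0,"dy": -0.2,"dz": 0,"ax": 0,"ay": 0,"az": 0},
  {"dx": 0,"dy": -0.2,"dz": 0,"ax": 0,"ay": 0,"az": 0},
])

```text
t: 14.8
tcp_pos: [0.5012, -0.016, 0.0533]
eef_rot: [0.722, 0.691, 0.0, 0.0]
force: [3.0, 0.5, -0.7]
finger_gap: 0.0852
gripper_force: 1.2
```

Still 2.5–3 N. To rule out a contact effect, I'll push it back with the near finger, set a little lower.

Call:
jog_arm([
  {"dx": 0,"dy": 0.8,"dz": 0,"ax": 0,"ay": 0,"az": 0},
  {"dx": 0,"dy": 0.8,"dz": 0.3,"ax": 0,"ay": 0,"az": 0},
  {"dx": 0,"dy": 0.8,"dz": 0.3,"ax": 0,"ay": 0,"az": 0},
  {"dx": 0,"dy": 0.4,"dz": 0,"ax": 0,"ay": 0,"az": 0},
  {"dx": 0,"dy": 0,"dz": 0,"ax": 0,"ay": 0,"az": 0},
  {"dx": 0,"dy": 0,"dz": 0,"ax": 0,"ay": 0,"az": 0},
])

```text
t: 15.4
tcp_pos: [0.5287, -0.0172, 0.0469]
eef_rot: [0.722, 0.691, -0.0, -0.0]
force: [0.6, 0.1, -1.0]
finger_gap: 0.0858
gripper_force: 0.0
```

Call:
jog_arm([
  {"dx": 0,"dy": 0.4,"dz": 0,"ax": 0,"ay": 0,"az": 0},
  {"dx": 0,"dy": 0.4,"dz": 0,"ax": 0,"ay": 0,"az": 0},
  {"dx": 0,"dy": 0.4,"dz": 0,"ax": 0,"ay": 0,"az": 0},
  {"dx": 0,"dy": 0.4,"dz": 0,"ax": 0,"ay": 0,"az": 0},
  {"dx": 0,"dy": 0.3,"dz": 0,"ax": 0,"ay": 0,"az": 0},
  {"dx": 0,"dy": 0.3,"dz": 0,"ax": 0,"ay": 0,"az": 0},
  {"dx": 0,"dy": 0.3,"dz": 0,"ax": 0,"ay": 0,"az": 0},
])

```text
t: 16.1
tcp_pos: [0.554, -0.0183, 0.0471]
eef_rot: [0.722, 0.691, -0.0, -0.0]
force: [-3.5, 0.3, 3.4]
finger_gap: 0.0852
gripper_force: 1.6
```

Call:
jog_arm([
  {"dx": 0,"dy": 0.3,"dz": 0,"ax": 0,"ay": 0,"az": 0},
  {"dx": 0,"dy": 0.3,"dz": 0,"ax": 0,"ay": 0,"az": 0},
  {"dx": 0,"dy": 0.3,"dz": 0,"ax": 0,"ay": 0,"az": 0},
  {"dx": 0,"dy": 0.3,"dz": 0,"ax": 0,"ay": 0,"az": 0},
  {"dx": 0,"dy": 0.3,"dz": 0,"ax": 0,"ay": 0,"az": 0},
])

```text
t: 16.6
tcp_pos: [0.5691, -0.019, 0.0471]
eef_rot: [0.722, 0.691, -0.0, -0.0]
force: [-2.6, -0.5, 3.3]
finger_gap: 0.0852
gripper_force: 1.6
```

Call:
jog_arm([
  {"dx": 0,"dy": 0.3,"dz": 0,"ax": 0,"ay": 0,"az": 0},
  {"dx": 0,"dy": 0.3,"dz": 0,"ax": 0,"ay": 0,"az": 0},
  {"dx": 0,"dy": 0.3,"dz": 0,"ax": 0,"ay": 0,"az": 0},
  {"dx": 0,"dy": 0.3,"dz": 0,"ax": 0,"ay": 0,"az": 0},
  {"dx": 0,"dy": 0.3,"dz": 0,"ax": 0,"ay": 0,"az": 0},
])

```text
t: 17.1
tcp_pos: [0.5841, -0.0196, 0.0471]
eef_rot: [0.722, 0.691, 0.0, -0.0]
force: [-3.2, 0.3, 3.6]
finger_gap: 0.0853
gripper_force: 1.6
```

Same size both ways, with a vertical component of about 3.4 N. The left blank is clearly lighter, but outside the band, so I'll re-test the middle one under the same conditions (near finger, low) before committing.

Call:
jog_arm([
  {"dx": 0,"dy": -0.8,"dz": 0,"ax": 0,"ay": 0,"az": 0},
  {"dx": 0,"dy": 0,"dz": -3,"ax": 0,"ay": 0,"az": 0},
  {"dx": 0,"dy": 0,"dz": -3.6,"ax": 0,"ay": 0,"az": 0},
  {"dx": -3.7,"dy": -1,"dz": 0,"ax": 0,"ay": 0,"az": 0},
  {"dx": -3.7,"dy": -1,"dz": 0,"ax": 0,"ay": 0,"az": 0},
  {"dx": -3.7,"dy": -1.1,"dz": 0,"ax": 0,"ay": 0,"az": 0},
  {"dx": 0,"dy": 0,"dz": 0,"ax": 0,"ay": 0,"az": 0},
  {"dx": 0,"dy": 0,"dz": 2,"ax": 0,"ay": 0,"az": 0},
])

```text
t: 17.9
tcp_pos: [0.5419, -0.1303, 0.0951]
eef_rot: [0.723, 0.691, 0.002, 0.003]
force: [-0.3, -0.3, -0.3]
finger_gap: 0.0852
gripper_force: 0.0
```

Call:
jog_arm([
  {"dx": 0,"dy": 0,"dz": 2,"ax": 0,"ay": 0,"az": 0},
  {"dx": 0,"dy": 0,"dz": 1.6,"ax": 0,"ay": 0,"az": 0},
  {"dx": 0,"dy": 0,"dz": 1,"ax": 0,"ay": 0,"az": 0},
  {"dx": 0,"dy": 0,"dz": 0,"ax": 0,"ay": 0,"az": 0},
  {"dx": 0,"dy": 0,"dz": 0,"ax": 0,"ay": 0,"az": 0},
  {"dx": 0,"dy": 0.4,"dz": 0,"ax": 0,"ay": 0,"az": 0},
  {"dx": 0,"dy": 0.4,"dz": 0,"ax": 0,"ay": 0,"az": 0},
])

```text
t: 18.6
tcp_pos: [0.5487, -0.1292, 0.0479]
eef_rot: [0.722, 0.691, 0.0, 0.0]
force: [-10.7, 0.3, 5.2]
finger_gap: 0.0857
gripper_force: 4.9
```

Call:
jog_arm([
  {"dx": 0,"dy": 0.3,"dz": 0,"ax": 0,"ay": 0,"az": 0},
  {"dx": 0,"dy": 0.3,"dz": 0,"ax": 0,"ay": 0,"az": 0},
  {"dx": 0,"dy": 0.3,"dz": 0,"ax": 0,"ay": 0,"az": 0},
  {"dx": 0,"dy": 0.3,"dz": 0,"ax": 0,"ay": 0,"az": 0},
  {"dx": 0,"dy": 0.3,"dz": 0,"ax": 0,"ay": 0,"az": 0},
  {"dx": 0,"dy": 0.3,"dz": 0,"ax": 0,"ay": 0,"az": 0},
  {"dx": 0,"dy": 0.3,"dz": 0,"ax": 0,"ay": 0,"az": 0},
  {"dx": 0,"dy": 0.3,"dz": 0,"ax": 0,"ay": 0,"az": 0},
])

```text
t: 19.4
tcp_pos: [0.5659, -0.1292, 0.0468]
eef_rot: [0.722, 0.692, -0.004, -0.005]
force: [-19.1, 0.4, 15.0]
finger_gap: 0.085
gripper_force: 9.7
```

Call:
jog_arm([
  {"dx": 0,"dy": 0.3,"dz": 0,"ax": 0,"ay": 0,"az": 0},
  {"dx": 0,"dy": 0.3,"dz": 0,"ax": 0,"ay": 0,"az": 0},
  {"dx": 0,"dy": 0.3,"dz": 0,"ax": 0,"ay": 0,"az": 0},
  {"dx": 0,"dy": 0.3,"dz": 0,"ax": 0,"ay": 0,"az": 0},
])

```text
t: 19.8
tcp_pos: [0.5781, -0.1298, 0.0469]
eef_rot: [0.722, 0.692, -0.004, -0.005]
force: [-19.4, 1.3, 16.0]
finger_gap: 0.0852
gripper_force: 9.4
```

The middle blank pushes back at about 19 N in the same mode. The finger also presses it down by about 15 N here, which explains the raised readings. Right and middle are therefore rough and the left one is polished, at less than a third of their drag. I'll return to the left blank at about (0.566, -0.019).

Call:
jog_arm([
  {"dx": 0,"dy": -0.9,"dz": 0,"ax": 0,"ay": 0,"az": 0},
  {"dx": 0,"dy": 0,"dz": -3,"ax": 0,"ay": 0,"az": 0},
  {"dx": 0,"dy": 0,"dz": -3.6,"ax": 0,"ay": 0,"az": 0},
  {"dx": 3.7,"dy": 0,"dz": 0,"ax": 0,"ay": 0,"az": 0},
  {"dx": 3.7,"dy": 0,"dz": 0,"ax": 0,"ay": 0,"az": 0},
  {"dx": 3.7,"dy": 0,"dz": 0,"ax": 0,"ay": 0,"az": 0},
  {"dx": 0,"dy": 0,"dz": 0,"ax": 0,"ay": 0,"az": 0},
  {"dx": 0,"dy": 0,"dz": 0,"ax": 0,"ay": 0,"az": 0},
])

```text
t: 20.6
tcp_pos: [0.5805, -0.0188, 0.1136]
eef_rot: [0.722, 0.692, 0.0, 0.001]
force: [1.5, -0.5, 0.4]
finger_gap: 0.0852
gripper_force: 0.0
```

```bash
python3 - <<'E'
from h import *
s=read_state();print(s["tcp_pos"],s["eef_rot"])
n="wrist";cal=calibration(n);im=capture(n)[:,:,::-1].copy();cv2.imwrite("pics/w2.png",im)
import h; h.calibration=lambda n:cal
hsv=cv2.cvtColor(im,cv2.COLOR_BGR2HSV);m=(hsv[...,1]<60)&(hsv[...,2]>140)
for c in comps(m,3000,60000):
    f=np.zeros(m.shape,np.uint8);cv2.drawContours(f,[c],-1,1,-1)
    H=[]
    for q in comps((im.max(2)<90)&(f>0),60,4000):
        M=cv2.moments(q);u=(M['m10']/M['m00'],M['m01']/M['m00']);H.append(ray(n,u,.077)[:2]);print(np.round(u))
    print(c.reshape(-1,2).mean(0),np.round(H,4).tolist())
E
```

```text
[ 0.58045355 -0.01880257  0.11358684] [7.21692428e-01 6.92213521e-01 4.13347782e-04 5.56811894e-04]
[297. 305.]
[296. 234.]
[296.52517986 265.57314149] [[0.5656, -0.0374], [0.5674, 0.0027]]
```

View pics/w2.png

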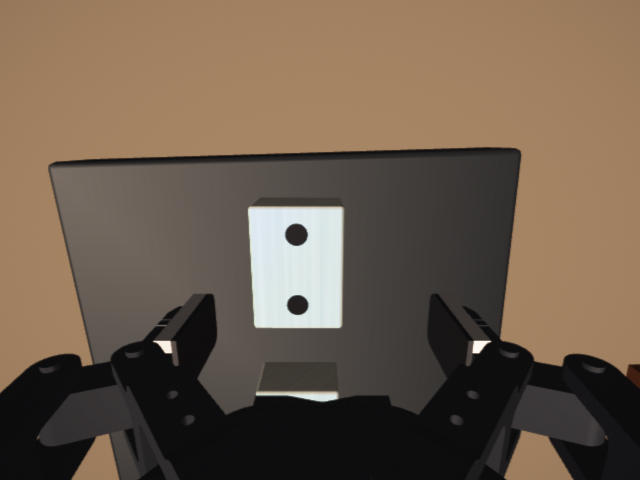

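The wrist view shows the left blank's holes at (296,234) and (297,305), which puts its centre at (0.566, -0.017) and square to the fingers. I'll centre, descend and grip.

Call:
jog_arm([
  {"dx": 0.1,"dy": -0.7,"dz": 0,"ax": 0,"ay": 0,"az": 0},
  {"dx": 0,"dy": -0.7,"dz": 0,"ax": 0,"ay": 0,"az": 0},
  {"dx": 0,"dy": 0,"dz": 2,"ax": 0,"ay": 0,"az": 0},
  {"dx": 0,"dy": 0,"dz": 2,"ax": 0,"ay": 0,"az": 0},
  {"dx": 0,"dy": 0,"dz": 1.6,"ax": 0,"ay": 0,"az": 0},
  {"dx": 0,"dy": 0,"dz": 1.1,"ax": 0,"ay": 0,"az": 0},
  {"dx": 0,"dy": 0,"dz": 0,"ax": 0,"ay": 0,"az": 0},
  {"dx": 0,"dy": 0,"dz": 0,"ax": 0,"ay": 0,"az": 0},
])

```text
t: 21.45
tcp_pos: [0.5659, -0.0182, 0.0463]
eef_rot: [0.723, 0.691, -0.0, -0.0]
force: [0.1, -0.1, -0.3]
finger_gap: 0.0855
gripper_force: 0.0
```

Call:
jog_arm([
  {"dx": 0,"dy": 0,"dz": 0,"ax": 0,"ay": 0,"az": 0},
  {"dx": 0,"dy": 0,"dz": 0,"ax": 0,"ay": 0,"az": 0},
  {"dx": 0,"dy": 0,"dz": 0,"ax": 0,"ay": 0,"az": 0},
  {"dx": 0,"dy": 0,"dz": 0,"ax": 0,"ay": 0,"az": 0},
  {"dx": 0,"dy": 0,"dz": 0,"ax": 0,"ay": 0,"az": 0},
  {"dx": 0,"dy": 0,"dz": 0,"ax": 0,"ay": 0,"az": 0},
  {"dx": 0,"dy": 0,"dz": 0,"ax": 0,"ay": 0,"az": 0},
  {"dx": 0,"dy": 0,"dz": 0,"ax": 0,"ay": 0,"az": 0},
], grip=1, grip_force=60)

```text
t: 22.25
tcp_pos: [0.5667, -0.0179, 0.0472]
eef_rot: [0.722, 0.692, 0.001, 0.001]
force: [-0.0, -0.7, 5.0]
finger_gap: 0.0489
gripper_force: 64.1
```

Call:
jog_arm([
  {"dx": 0,"dy": 0,"dz": -0.3,"ax": 0,"ay": 0,"az": 0},
  {"dx": 0,"dy": 0,"dz": -0.7,"ax": 0,"ay": 0,"az": 0},
  {"dx": 0,"dy": 0,"dz": -1.5,"ax": 0,"ay": 0,"az": 0},
  {"dx": 0,"dy": 0,"dz": -2,"ax": 0,"ay": 0,"az": 0},
  {"dx": 0,"dy": 0,"dz": -1.5,"ax": 0,"ay": 0,"az": 0},
  {"dx": 0,"dy": 0,"dz": 0,"ax": 0,"ay": 0,"az": 0},
  {"dx": 0,"dy": 0,"dz": 0,"ax": 0,"ay": 0,"az": 0},
])

```text
t: 22.95
tcp_pos: [0.566, -0.0178, 0.1065]
eef_rot: [0.722, 0.691, 0.0, 0.0]
force: [-0.5, -0.7, -9.9]
finger_gap: 0.0486
gripper_force: 64.7
```

It is held, with about 9.5 N of weight and a 49 mm gap. Now over to the tray.

Call:
jog_arm([
  {"dx": 1.5,"dy": -0.2,"dz": 0,"ax": 0,"ay": 0,"az": 0},
  {"dx": 3,"dy": -0.4,"dz": 0,"ax": 0,"ay": 0,"az": 0},
  {"dx": 4.2,"dy": -0.65,"dz": 0,"ax": 0,"ay": 0,"az": 0},
  {"dx": 4.2,"dy": -0.65,"dz": 0,"ax": 0,"ay": 0,"az": 0},
  {"dx": 4.2,"dy": -0.65,"dz": 0,"ax": 0,"ay": 0,"az": 0},
  {"dx": 4.2,"dy": -0.65,"dz": 0,"ax": 0,"ay": 0,"az": 0},
  {"dx": 4,"dy": -0.55,"dz": 0,"ax": 0,"ay": 0,"az": 0},
  {"dx": 2.6,"dy": -0.4,"dz": 0,"ax": 0,"ay": 0,"az": 0},
])

```text
t: 23.75
tcp_pos: [0.5352, 0.2658, 0.105]
eef_rot: [0.722, 0.692, -0.001, -0.001]
force: [0.1, -1.0, -9.4]
finger_gap: 0.0487
gripper_force: 64.5
```

Call:
jog_arm([
  {"dx": 0,"dy": 0,"dz": 0,"ax": 0,"ay": 0,"az": -2.2},
  {"dx": 0,"dy": 0,"dz": 0,"ax": 0,"ay": 0,"az": -2.2},
  {"dx": 0,"dy": 0,"dz": 0,"ax": 0,"ay": 0,"az": 0},
  {"dx": 0,"dy": 0,"dz": 0,"ax": 0,"ay": 0,"az": 0},
])

```text
t: 24.15
tcp_pos: [0.5358, 0.2627, 0.1052]
eef_rot: [0.696, 0.718, -0.001, -0.0]
force: [-0.3, 0.0, -9.1]
finger_gap: 0.049
gripper_force: 64.5
```

```bash
python3 - <<'E'
from h import *
a=capture("side")[:,:,::-1];b=capture("scene")[:,:,::-1]
cv2.imwrite("pics/t1.png",np.hstack([cv2.resize(a[250:450,130:350],(400,364)),cv2.resize(b[140:310,340:540],(400,340))[:340] if 0 else cv2.resize(b[130:312,330:530],(400,364))]))
E
```

```text
(no output)
```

View pics/t1.png

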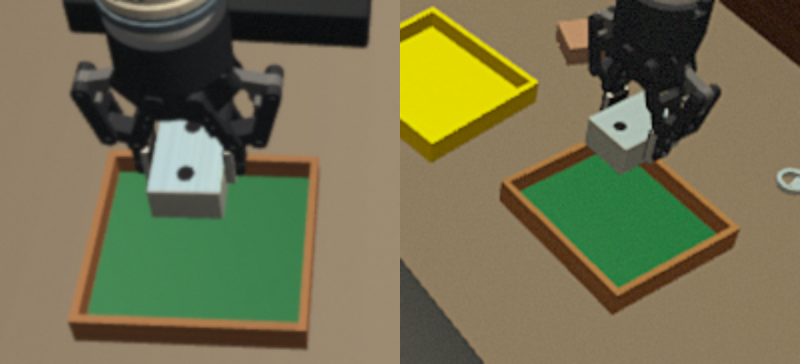

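The blank hangs level over the green tray, inside its walls. I'll lower it to a few mm above the floor, then go down finely.

Call:
jog_arm([
  {"dx": 0,"dy": 0,"dz": 2,"ax": 0,"ay": 0,"az": 0},
  {"dx": 0,"dy": 0,"dz": 2.5,"ax": 0,"ay": 0,"az": 0},
  {"dx": 0,"dy": 0,"dz": 2.2,"ax": 0,"ay": 0,"az": 0},
  {"dx": 0,"dy": 0,"dz": 1.5,"ax": 0,"ay": 0,"az": 0},
  {"dx": 0,"dy": 0,"dz": 0.7,"ax": 0,"ay": 0,"az": 0},
  {"dx": 0,"dy": 0,"dz": 0.3,"ax": 0,"ay": 0,"az": 0},
  {"dx": 0,"dy": 0,"dz": 0,"ax": 0,"ay": 0,"az": 0},
  {"dx": 0,"dy": 0,"dz": 0,"ax": 0,"ay": 0,"az": 0},
])

```text
t: 25.05
tcp_pos: [0.5374, 0.2631, 0.015]
eef_rot: [0.695, 0.719, 0.001, 0.0]
force: [0.2, 0.6, -9.2]
finger_gap: 0.0494
gripper_force: 64.4
```

Call:
jog_arm([
  {"dx": 0,"dy": 0,"dz": 0.1,"ax": 0,"ay": 0,"az": 0},
  {"dx": 0,"dy": 0,"dz": 0.1,"ax": 0,"ay": 0,"az": 0},
  {"dx": 0,"dy": 0,"dz": 0.1,"ax": 0,"ay": 0,"az": 0},
  {"dx": 0,"dy": 0,"dz": 0.05,"ax": 0,"ay": 0,"az": 0},
  {"dx": 0,"dy": 0,"dz": 0,"ax": 0,"ay": 0,"az": 0},
  {"dx": 0,"dy": 0,"dz": 0,"ax": 0,"ay": 0,"az": 0},
])

```text
t: 25.65
tcp_pos: [0.5366, 0.2627, 0.0106]
eef_rot: [0.695, 0.719, -0.0, -0.0]
force: [0.5, 0.6, -8.5]
finger_gap: 0.0492
gripper_force: 64.5
```

Call:
jog_arm([
  {"dx": 0,"dy": 0,"dz": 0.08,"ax": 0,"ay": 0,"az": 0},
  {"dx": 0,"dy": 0,"dz": 0.08,"ax": 0,"ay": 0,"az": 0},
  {"dx": 0,"dy": 0,"dz": 0.05,"ax": 0,"ay": 0,"az": 0},
  {"dx": 0,"dy": 0,"dz": 0,"ax": 0,"ay": 0,"az": 0},
  {"dx": 0,"dy": 0,"dz": 0,"ax": 0,"ay": 0,"az": 0},
])

```text
t: 26.15
tcp_pos: [0.5367, 0.2627, 0.0085]
eef_rot: [0.695, 0.719, 0.0, -0.0]
force: [-0.7, -0.2, -8.9]
finger_gap: 0.0491
gripper_force: 64.5
```

Call:
jog_arm([
  {"dx": 0,"dy": 0,"dz": 0.05,"ax": 0,"ay": 0,"az": 0},
  {"dx": 0,"dy": 0,"dz": 0.05,"ax": 0,"ay": 0,"az": 0},
  {"dx": 0,"dy": 0,"dz": 0,"ax": 0,"ay": 0,"az": 0},
  {"dx": 0,"dy": 0,"dz": 0,"ax": 0,"ay": 0,"az": 0},
])

```text
t: 26.55
tcp_pos: [0.537, 0.2628, 0.0082]
eef_rot: [0.695, 0.719, 0.0, 0.0]
force: [-2.5, -0.6, 3.1]
finger_gap: 0.0488
gripper_force: 65.9
```

It has touched down softly: fz went from -9 to +3 N. I'll release, rise and back off.

Call:
jog_arm([
  {"dx": 0,"dy": 0,"dz": 0,"ax": 0,"ay": 0,"az": 0},
  {"dx": 0,"dy": 0,"dz": 0,"ax": 0,"ay": 0,"az": 0},
  {"dx": 0,"dy": 0,"dz": 0,"ax": 0,"ay": 0,"az": 0},
  {"dx": 0,"dy": 0,"dz": 0,"ax": 0,"ay": 0,"az": 0},
  {"dx": 0,"dy": 0,"dz": 0,"ax": 0,"ay": 0,"az": 0},
  {"dx": 0,"dy": 0,"dz": 0,"ax": 0,"ay": 0,"az": 0},
  {"dx": 0,"dy": 0,"dz": 0,"ax": 0,"ay": 0,"az": 0},
  {"dx": 0,"dy": 0,"dz": 0,"ax": 0,"ay": 0,"az": 0},
], grip=0)

```text
t: 27.35
tcp_pos: [0.5367, 0.2627, 0.0075]
eef_rot: [0.695, 0.719, -0.0, -0.0]
force: [-0.4, 0.1, -0.9]
finger_gap: 0.085
gripper_force: 0.0
```

Call:
jog_arm([
  {"dx": 0,"dy": 0,"dz": -1,"ax": 0,"ay": 0,"az": 0},
  {"dx": 0,"dy": 0,"dz": -2,"ax": 0,"ay": 0,"az": 0},
  {"dx": 0,"dy": 0,"dz": -4,"ax": 0,"ay": 0,"az": 0},
  {"dx": 0,"dy": 0,"dz": -4,"ax": 0,"ay": 0,"az": 0},
  {"dx": 0,"dy": 0,"dz": -4,"ax": 0,"ay": 0,"az": 0},
  {"dx": 0,"dy": 0,"dz": -3,"ax": 0,"ay": 0,"az": 0},
  {"dx": 0,"dy": 0,"dz": 0,"ax": 0,"ay": 0,"az": 0},
  {"dx": 0,"dy": 0,"dz": 0,"ax": 0,"ay": 0,"az": 0},
])

```text
t: 28.15
tcp_pos: [0.5369, 0.2628, 0.1888]
eef_rot: [0.695, 0.719, 0.001, 0.0]
force: [-0.4, 0.7, -1.0]
finger_gap: 0.0856
gripper_force: 0.0
```

```bash
python3 - <<'E'
from h import *
s=read_state();print(s["t"],s["force"],np.abs(s["dq"]).max())
cv2.imwrite("pics/end.png",capture("side")[:,:,::-1])
E
```

```text
28.15 [-0.42954801  0.74159043 -0.96403675] 0.03621482955704428
```

View pics/end.png

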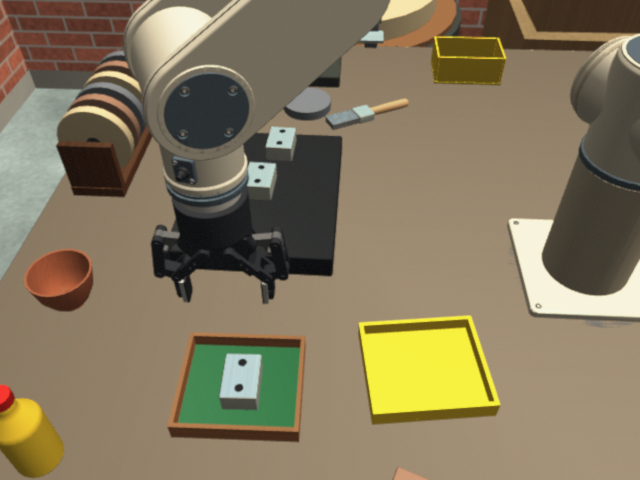

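The side view shows the polished blank flat in the green tray at (241,381). The rough ones lie on the plate at (281,142) and (261,180), and the gripper is clear of everything.

```bash
python3 -c "
from bench import *
print(job_done())"
```

```text
the job is handed in; nothing more can be done
None
```

The left blank now lies flat in the green-lined tray and the job is handed in at about 28 s: it dragged about 3 N (above the stated 0.5–0.9 N, and I did not fully explain why) against 5.5–7.6 N for the right and middle ones, which stayed on the plate.

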